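# Zero the dose counter and open the push-and-turn vitamin bottle

## Robot

A 6-joint arm with a two-finger parallel gripper is mounted at the origin on the work surface. World frame = base frame: x ahead of the robot, y to its left, z up, the work surface at z = 0. Lengths are in m, angles in rad, forces in N, time in s.
With the tool pointing down it reaches from about 0.35 to 0.975 m from the base axis. Payload 4.9 kg.
Tool frame: the origin (TCP) lies at the centre of the arm's flange, where the gripper is bolted on; the fingertips stand 173 mm ahead of it and the grasp point (between the pads) lies 155 mm ahead of it (ctrl.finger_overhang is the distance from the TCP to the fingertips, in m); z points along the fingers, y is the direction in which the jaws open and shut (so a half turn about z gives the same grasp; the last joint's range is limited). The gripper opens to 85 mm and grips with 20 to 120 N. Pads are 22 mm wide; open, the fingers measure 114 mm over their backs; the gripper's body (76 mm by 85 mm) begins 54 mm behind the grasp point. The pads swing forward as they close: fully open they stand 13 mm farther back than shut.
Start: joints at [-1.252, 0.053, 1.613, -0, 1.476, -0.119], TCP at [0.265, -0.566, 0.405] pointing down, gripper open.
Joint ranges: [-3.01, 3.01], [-1.01, 2.22], [0.06, 2.58], [-1.02, 4.17], [0.09, 2.62], [-3.14, 3.14]. Speed limits (rad/s): [2.57, 2.57, 3.14, 3.14, 3.14, 3.14].

## Interface

Orientations are given as a rotation vector (axis times angle).
In Python, from station import ctrl, eyes, spotter gives the robot as it stands.
- The arm moves only by the shell command python3 -m crank 'ROWS' [FORCE]. ROWS is JSON, a list of rows, each a list of 7 numbers: the turn, a rotation vector about the tool's x, y, z in rad, then the shift along the tool's x, y, z in mm, then the closure, from -1 (fully open) to 1 (shut). A call has 1 to 8 rows; each row shifts and turns the pose as measured when the row begins, along the tool's axes as they then stand; what a row does not reach is not made up. A row lasts 1/12 s, in which the tool goes at most 41.7 mm and 7.16 degrees, less where a joint would pass 70% of its speed; a pose out of reach is approached as far as the arm can. A call is refused whole if a number of a shift passes 41.7 or a number of a turn 0.125, either way. A call with a gripper value outside its range is refused whole. The fingers move at their own pace and stop on an object; FORCE is the grip in N (left out, the last holds). Time passes only in rows, so rows that do not move let the fingers close. It gives the time, the measured TCP pose, the force and the opening at its end, in the units of the state.
- ctrl.get_obs(): the state, without advancing time (a new reading comes with each control period).
- eyes.get_image(name): name is "side" or "top" or "wrist"; returns a dict with "image" (480x640x3 uint8, red, green, blue), "vertical_fov" (degrees; the focal length in pixels is half the picture's height over the tangent of half this angle, whatever the lens; pixels are square), "cx", "cy" (the principal point, pixels), "rvec" (rotation vector, rad) and "tvec" (3), from world to camera coordinates, as OpenCV has them; the wrist camera has in their place "mount" (4x4, takes a point from camera to tool coordinates, whose origin is the TCP and whose axes are the flange's). Camera axes: x right, y down, z forward; pixel columns grow to the right and rows downward; lengths in m; the calibration is good to about 2 mm. A picture is of the moment at which its call begins: read the wrist's pose just before it. There is no depth.
- ctrl.finish_job(): hands the job in, once; it reports no verdict.
Trained networks look in a picture, given as the dict that the camera call returned (one of the last four; its "shot" number tells which), for a name from the list of things; names that differ only in an ending like _2 or _b are one class to them, and where a whole thing is asked for, a point or a joint stands for the part that bears it (a point fixed in the world has none). Each returns a list of dicts, best first, with "confidence" (0 to 1); they miss things now and then, are a little off and sometimes report something else, mostly with a low value. They report only what shows in the picture. A call takes as long as a camera call. They do not tell look-alikes from the thing itself.
- spotter.look_for(query, picture): "centre" ([x, y, z] in m, in world coordinates, good to about 4 mm: the middle of the surface that is visible of it).
- spotter.outline_of(query, picture): "region" (480x640 bool, what is visible of it).
- spotter.mark_of(query, picture): "centre" ([x, y, z] in m, in world coordinates, good to about 4 mm: a listed point, or the origin of a listed thing).
The state is a dict: "t": time; "q": joint angles; "dq": joint speeds; "effort": joint torques, N m; "tool_pos": TCP position; "tool_rot": TCP orientation; "contact_force": force on the tool from outside, world axes, zero at the start; "wrist_torque": the same for the moment, N m; "opening": finger opening in m.
Only numpy, scipy, OpenCV 4.12 (cv2) and the standard library are available. Lean on these libraries where they do the work, as an engineer would, in place of code of your own. Each camera call takes 0.05 s, during which the arm holds its last target.

## Task

It is a new day on the baby's vitamins: turn the dose counter on the bottle holder anticlockwise all the way back to its zero stop, then open the amber bottle by pressing its white safety cap down, twisting it anticlockwise while it is pressed, and lifting it off. Finish while still gripping the cap: hold it still and level, clear above the open mouth of the bottle, and do not put it down or let go. Leave the bottle standing in its holder, the counter at zero, and the jars, sugar bowl and spoon undisturbed.

Things in the scene. Friction and masses are not known exactly. Their poses are not given: they have to be found in the camera images.
- holder: one-handed bottle holder fixed to the shelf by suction feet: grey-green slab, 86 (x) x 200 (y) x 30 mm high. Origin at the centre of its underside; z up. A square socket 20 mm deep at y = +55 mm (x = 0) keeps the bottle from turning; the dose counter's round white dial plate, 68 mm across, is at y = -60 mm (x = 0), its face 36 mm above the shelf.
- dose_dial (a joint): dose counter knob: angle in rad clockwise (from above) from the zero stop; 0 = pointer at the red zero bar, against the hard stop. Starts between 1.0 and 2.4; turn it anticlockwise by this angle. Turns on the vertical axis through dial_grip with light friction (0.04 N m) and stays where it is left.
- dial_grip (a point): grip point of the dose counter knob, on its axis, 62 mm above the shelf. The knob is a purple upright bar, 40 mm long, 12 mm wide, from 41 to 69 mm above the shelf, on a grey disc of radius 22 mm (top 41 mm above the shelf; keep fingertips above it). Turns with the knob: x along the bar towards its pointer, z up; at zero its x is the holder's x.
- bottle_mid (a point): centre of the loose amber bottle, 44 mm above its underside and 54 mm above the shelf; z up, axes as the holder's. Square body 48 x 48 x 56 mm, its foot 10 mm above the shelf, 1 mm play in the socket; round neck of radius 15 mm, mouth 88 mm above the underside; 0.18 to 0.31 kg. Pulling up on the locked cap lifts it out of the holder.
- cap_mid (a point): centre of the white ribbed push-and-turn cap, 46 mm across, 24 mm high, z up; closed: 96 mm above the shelf, 42 mm above bottle_mid, with 12 mm of bare neck below its skirt. Grip it across any diameter. Locked until pressed down 3.5 mm or more; kept pressed, it turns anticlockwise (from above). At 45 to 70 degrees of turn it is free to be lifted straight off; aim at 57.
- jar_a: loose glass spice jar with purple screw lid, 58 mm across, 84 mm high; origin at the centre of its underside; leave alone
- jar_b: a second glass jar like jar_a; leave alone
- sugar_bowl: loose white ceramic sugar bowl with hinged lid, 96 mm across, 93 mm high; origin at the centre of its underside; leave alone
- spoon: loose bamboo feeding spoon, 150 mm long, lying on the shelf beyond the other things; leave alone
- cap_disc (a joint): spring disc inside the cap, resting on the bottle's mouth: how far (m) the cap is pressed down from its closed height; 0 closed, 0.005 at the bottom stop, -0.002 when the cap is free. The push needed grows from about 4 N to 12 N at the bottom stop.
Not all that is in view belongs to the job. Leave any blue, red or turquoise look-alike of the part that bears cap_mid alone.

How it is judged:
By the outcome, as a careful person would: the job done as asked, in the order asked, and still so for the second after the job is handed in, while the arm keeps its last pose, push and grip.
It also fails if it takes over 64 s, if anything falls off the work surface, if the arm or the gripper's body presses on something with over 40 N, if the wrist force passes 120 N, or if a joint passes its speed limit or range.

## Working session

There is one attempt and no reset: what is moved stays moved. The work goes in short steps, Python scripts to look and compute and a shell command to move; the robot and the scene stay as the last step left them, time stands still between calls to the robot, and variables do not carry over. Pictures are saved under pics/ and viewed, and the job is handed in when it is done.

```bash
ls; mkdir -p pics
cat > h.py <<'E'
import numpy as np, cv2
from scipy.spatial.transform import Rotation as R
from station import ctrl, eyes, spotter
def save(p,n): cv2.imwrite('pics/'+n+'.png', cv2.cvtColor(p['image'],cv2.COLOR_RGB2BGR))
def K(p):
    f=240/np.tan(np.radians(p['vertical_fov'])/2); return np.array([[f,0,p['cx']],[0,f,p['cy']],[0,0,1.]])
def proj(p,X):
    o,_=cv2.projectPoints(np.array(X,float).reshape(-1,1,3),np.array(p['rvec'],float),np.array(p['tvec'],float),K(p),None); return o.reshape(-1,2)
def ray(p,uv,z):
    Rm=R.from_rotvec(p['rvec']).as_matrix(); c=-Rm.T@np.array(p['tvec']); d=Rm.T@np.linalg.inv(K(p))@np.array([uv[0],uv[1],1.]); return c+d*(z-c[2])/d[2]
E
python3 - <<'E'
from h import *
o=ctrl.get_obs(); print({k:np.round(v,3).tolist() for k,v in o.items()}, ctrl.finger_overhang)
for c in ['top','side']:
    p=eyes.get_image(c); save(p,c+'0'); print(c,[k for k in p], p['vertical_fov'])
    for q in ['holder','dial_grip','bottle_mid','cap_mid','jar_a','sugar_bowl','spoon']:
        try: print(q,[(np.round(r['centre'],3).tolist(),round(r['confidence'],2)) for r in spotter.mark_of(q,p)][:3])
        except Exception as e: print(q,e)
E
```

```text
pics
{'t': 0.0, 'q': [-1.252, 0.053, 1.614, -0.0, 1.476, -0.119], 'dq': [-0.0, 0.001, 0.001, 0.0, -0.001, -0.0], 'effort': [0.002, -39.368, -37.018, -0.0, 0.007, 0.0], 'tool_pos': [0.265, -0.566, 0.403], 'tool_rot': [-3.065, -0.682, 0.0], 'contact_force': [-0.437, -0.15, 0.967], 'wrist_torque': [0.023, 0.017, 0.049], 'opening': 0.086} 0.1734
top ['image', 'vertical_fov', 'cx', 'cy', 'rvec', 'tvec', 'shot'] 53.9267610298879
holder [([0.546, -0.02, 0.004], 0.94)]
dial_grip [([0.558, -0.084, 0.064], 0.57)]
bottle_mid [([0.538, 0.032, 0.053], 0.54)]
cap_mid [([0.542, 0.032, 0.095], 0.91), ([0.617, 0.149, 0.015], 0.84), ([0.417, 0.016, 0.013], 0.69)]
jar_a [([0.556, 0.286, 0.0], 0.74), ([0.655, 0.28, 0.0], 0.64), ([0.547, -0.022, 0.003], 0.46)]
sugar_bowl [([0.538, -0.298, 0.001], 0.9)]
spoon [([0.774, -0.024, -0.0], 0.88), ([0.536, -0.298, 0.002], 0.58)]
side ['image', 'vertical_fov', 'cx', 'cy', 'rvec', 'tvec', 'shot'] 43.267162967376926
holder [([0.551, -0.024, 0.001], 0.84), ([0.652, 0.281, 0.002], 0.58)]
dial_grip [([0.562, -0.084, 0.064], 0.89)]
bottle_mid [([0.54, 0.031, 0.05], 0.86), ([0.548, -0.028, 0.003], 0.66)]
cap_mid [([0.42, 0.015, 0.013], 0.78), ([0.616, 0.151, 0.012], 0.78), ([0.509, 0.136, 0.01], 0.72)]
jar_a [([0.652, 0.28, 0.0], 0.94), ([0.56, 0.29, 0.001], 0.56)]
sugar_bowl [([0.538, -0.3, 0.001], 0.61), ([0.653, 0.283, 0.002], 0.53)]
spoon [([0.771, -0.025, -0.002], 0.65)]
```

View pics/top0.png

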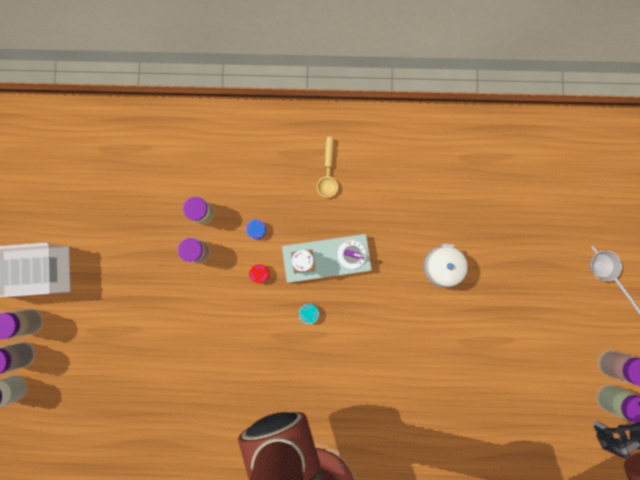

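View pics/side0.png

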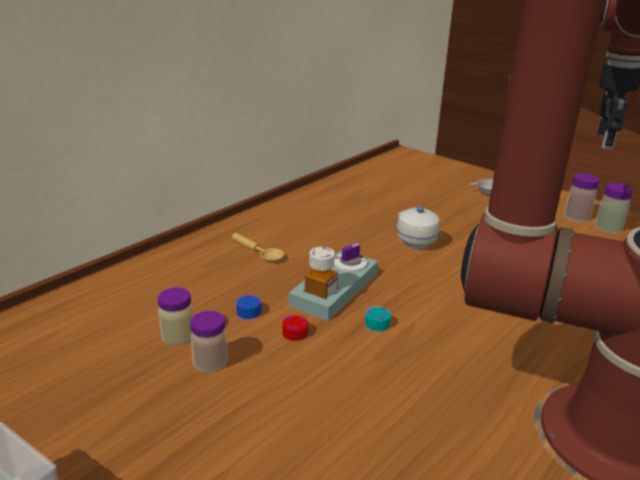

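Run:
```python
from h import *
p=eyes.get_image('top')
im=p['image'][220:300,270:390]; 
cv2.imwrite('pics/z.png',cv2.cvtColor(cv2.resize(im,None,fx=6,fy=6,interpolation=cv2.INTER_CUBIC),cv2.COLOR_RGB2BGR))
h=cv2.cvtColor(p['image'],cv2.COLOR_RGB2HSV)
# holder outline
m=spotter.outline_of('holder',p)[0]['region']
r=cv2.minAreaRect(np.argwhere(m)[:,::-1].astype(np.float32)); b=cv2.boxPoints(r); print(r); print([np.round(ray(p,x,0.03)[:2],4).tolist() for x in b])
# purple knob
y,x=np.mgrid[0:480,0:640]
pm=(h[...,0]>130)&(h[...,0]<165)&(h[...,1]>80)&(x>330)&(x<375)&(y>235)&(y<270)
pts=np.argwhere(pm)[:,::-1].astype(np.float32); W=np.array([ray(p,u,0.067)[:2] for u in pts])
c=W.mean(0);_,s,v=np.linalg.svd(W-c);print(len(W),c,s/np.sqrt(len(W)),np.degrees(np.arctan2(v[0,1],v[0,0])))
print(-R.from_rotvec(p['rvec']).as_matrix().T@p['tvec'])
for q in ['cap_mid','dose_dial']:
  print(q,[np.round(a['centre'],3).tolist() for a in spotter.mark_of('cap_mid' if q=='cap_mid' else 'dial_grip',p)])
```

```text
((326.4869384765625, 258.05987548828125), (36.603092193603516, 84.96736907958984), 81.75367736816406)
[[0.5752, 0.0831], [0.6092, -0.1153], [0.524, -0.1291], [0.4902, 0.068]]
59 [ 0.56072773 -0.07581098] [0.00871851 0.00343839] -110.57486330466433
[ 0.50926436 -0.00166894  1.14501228]
cap_mid [[0.543, 0.034, 0.095], [0.418, 0.014, 0.013], [0.615, 0.149, 0.014], [0.51, 0.134, 0.011]]
dose_dial [[0.56, -0.082, 0.062]]
```

View pics/z.png

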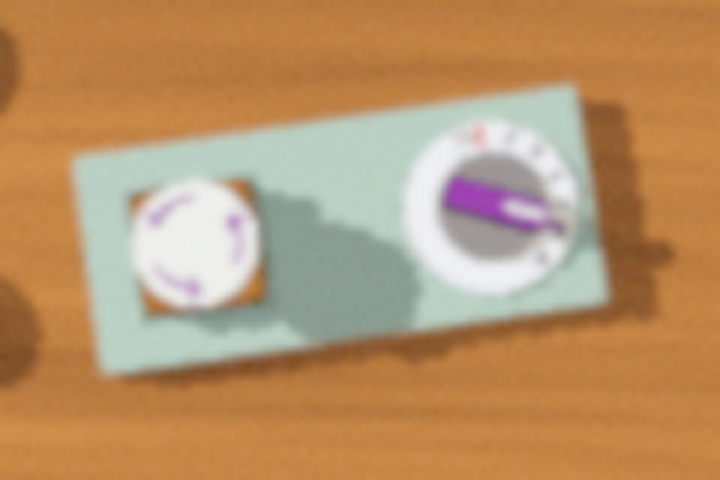

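```bash
cat >> h.py <<'E'
def st():
    o=ctrl.get_obs(); M=R.from_rotvec(o['tool_rot']).as_matrix(); g=o['tool_pos']+M[:,2]*.155
    print('t %.2f'%o['t'],'g',np.round(g*1000,1),'z',np.round(M[:,2],3),'yaw y %.1f'%np.degrees(np.arctan2(M[1,1],M[0,1])),'q',np.round(o['q'],2),'F',np.round(o['contact_force'],1),'T',np.round(o['wrist_torque'],2),'op %.4f'%o['opening'])
    return o,M,g
def plan(target,yaw):  # target grasp point (m), yaw of tool y deg
    o,M,g=st(); y=np.radians(yaw); Yv=np.array([np.cos(y),np.sin(y),0]); Z=np.array([0,0,-1.]); T=np.c_[np.cross(Yv,Z),Yv,Z]
    rv=R.from_matrix(M.T@T).as_rotvec(); d=M.T@((np.array(target)-T[:,2]*0)-T@[0,0,.155]-o['tool_pos'])*1000
    print('turn tool',np.round(rv,3),'shift TCP tool mm',np.round(d,1))
E
python3 - <<'E'
from h import *
plan([.56,-.082,.15],-16+0)
plan([.56,-.082,.15],164)
E
```

```text
t 1.00 g [ 265.  -566.   249.7] z [ 0. -0. -1.] yaw y -64.9 q [-1.25  0.05  1.61  0.    1.48 -0.12] F [-0.   0.2 -0.5] T [-0.02 -0.06  0.01] op 0.0854
turn tool [ 0.     0.    -0.854] shift TCP tool mm [ 472.4 -313.3   99.7]
t 1.00 g [ 265.  -566.   249.7] z [ 0. -0. -1.] yaw y -64.9 q [-1.25  0.05  1.61  0.    1.48 -0.12] F [-0.   0.2 -0.5] T [-0.02 -0.06  0.01] op 0.0854
turn tool [ 0.    -0.     2.288] shift TCP tool mm [ 472.4 -313.3   99.7]
```

```bash
python3 -m crank '[[0,0,0,33.7,-22.4,0,-1],[0,0,0,33.7,-22.4,0,-1],[0,0,0,33.7,-22.4,0,-1],[0,0,0,33.7,-22.4,0,-1],[0,0,0,33.7,-22.4,0,-1],[0,0,0,33.7,-22.4,0,-1],[0,0,0,33.7,-22.4,0,-1],[0,0,0,33.7,-22.4,0,-1]]' 60; python3 -c "
from h import *
plan([.56,-.082,.2],-16)"
```

```text
t: 1.67
tool_pos: [0.435, -0.2867, 0.4041]
tool_rot: [3.068, 0.658, -0.0]
contact_force: [1.1, -0.9, 0.1]
opening: 0.0855
t 1.67 g [ 435.1 -287.2  249.1] z [ 0.001 -0.004 -1.   ] yaw y -65.8 q [-0.73 -0.2   1.85 -0.    1.49  0.42] F [ 1.1 -0.9  0.1] T [-0.03 -0.08 -0.04] op 0.0855
turn tool [ 0.003  0.002 -0.869] shift TCP tool mm [ 198.  -135.6   48.4]
```

```bash
python3 -m crank '[[0,0,0,33,-22.6,6,-1],[0,0,0,33,-22.6,6,-1],[0,0,0,33,-22.6,6,-1],[0,0,0,33,-22.6,6,-1],[0,0,0,33,-22.6,6,-1],[0,0,-0.12,0,0,0,-1],[0,0,-0.12,0,0,0,-1],[0,0,-0.12,0,0,0,-1]]';python3 -m crank '[[0,0,-0.12,0,0,0,-1],[0,0,-0.12,0,0,0,-1],[0,0,-0.12,0,0,0,-1],[0,0,-0.12,0,0,0,-1],[0,0,-0.05,0,0,0,-1],[0,0,0,0,0,0,-1]]'
cat >> h.py <<'E'
def wrist(name):
    o,M,g=st(); p=eyes.get_image('wrist'); mt=np.array(p['mount']); Rc=M@mt[:3,:3]; t=M@mt[:3,3]+o['tool_pos']
    p2=dict(p); p2['rvec']=R.from_matrix(Rc.T).as_rotvec(); p2['tvec']=-Rc.T@t; save(p,name); return p,p2
E
python3 -c "
from h import *
plan([.56,-.082,.2],-16)
p,w=wrist('w1')
for n,z in (('dial_grip',.062),('cap_mid',.096)):
  print([np.round(a['centre'],4).tolist() for a in spotter.mark_of(n,p)])
print(proj(w,[[.56,-.0824,.069],[.5404,.0309,.108]]))
"
```

```text
t: 2.33
tool_pos: [0.5439, -0.1005, 0.3751]
tool_rot: [2.886, 1.222, 0.008]
contact_force: [0.3, -0.4, -0.1]
opening: 0.0857
t: 2.83
tool_pos: [0.5443, -0.0986, 0.375]
tool_rot: [2.441, 1.964, 0.004]
contact_force: [0.1, -0.7, -0.5]
opening: 0.0854
t 2.83 g [545.5 -99.3 220. ] z [ 0.007 -0.005 -1.   ] yaw y -12.4 q [-0.31 -0.1   1.81 -0.    1.42 -0.1 ] F [ 0.1 -0.7 -0.5] T [ 0.   -0.05 -0.  ] op 0.0854
turn tool [0.008 0.003 0.064] shift TCP tool mm [19.6 11.6 20.1]
t 2.83 g [545.5 -99.3 220. ] z [ 0.007 -0.005 -1.   ] yaw y -12.4 q [-0.31 -0.1   1.81 -0.    1.42 -0.1 ] F [ 0.1 -0.7 -0.5] T [ 0.   -0.05 -0.  ] op 0.0854
[[0.5619, -0.0798, 0.0645]]
[[0.5432, 0.0298, 0.0975], [0.4184, 0.0138, 0.008]]
[[332.55343098 201.19958531]
 [263.22501592  37.65914237]]
```

View pics/w1.png

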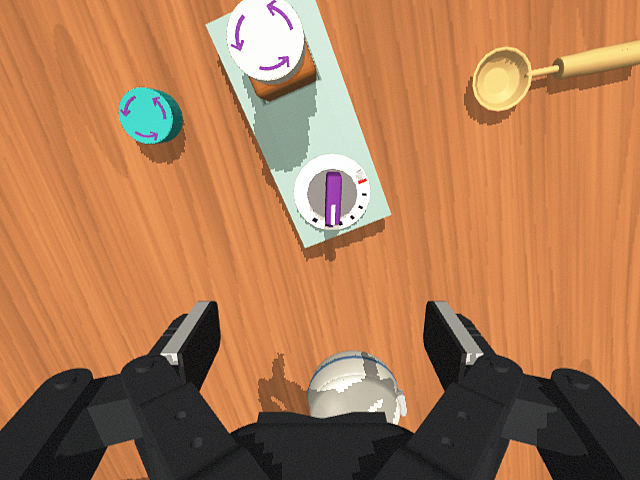

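```bash
python3 -c "
from h import *
p,w=wrist('w1b')
h=cv2.cvtColor(p['image'],cv2.COLOR_RGB2HSV)
y,x=np.mgrid[0:480,0:640]
pm=(((h[...,0]>130)&(h[...,0]<165)&(h[...,1]>80)))&(abs(x-332)<20)&(y>165)&(y<230)
cv2.imwrite('pics/m.png',cv2.resize(cv2.cvtColor(p['image'][140:250,280:400],cv2.COLOR_RGB2BGR),None,fx=5,fy=5))
W=np.array([ray(w,u,.069)[:2] for u in np.argwhere(pm)[:,::-1]]);c=W.mean(0);v=np.linalg.svd(W-c)[2];print(len(W),c,np.degrees(np.arctan2(v[0,1],v[0,0])))
plan([.5605,-.082,.064],-16)
"
```

```text
t 2.98 g [545.4 -99.4 220. ] z [ 0.007 -0.005 -1.   ] yaw y -12.5 q [-0.31 -0.1   1.81 -0.    1.42 -0.09] F [ 0.2 -0.2 -0.1] T [0.01 0.02 0.01] op 0.0852
733 [ 0.56074782 -0.07888694] -104.78893448687735
t 3.03 g [545.4 -99.4 220. ] z [ 0.007 -0.005 -1.   ] yaw y -12.5 q [-0.31 -0.1   1.81 -0.    1.42 -0.1 ] F [-0.6  0.5  0.4] T [ 0.01  0.05 -0.  ] op 0.0855
turn tool [0.008 0.003 0.061] shift TCP tool mm [ 20.3  10.9 156. ]
```

View pics/m.png

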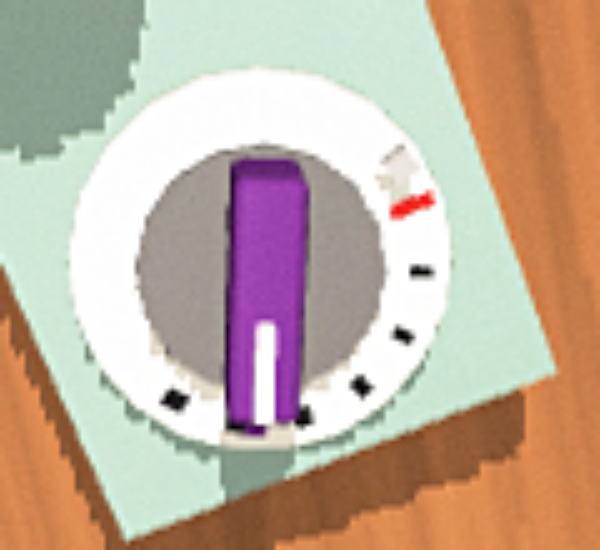

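```bash
python3 -m crank '[[0.008,0.003,0.03,10,5.5,20,-1],[0,0,0,10,5.5,30,-1],[0,0,0,0,0,30,-1],[0,0,0,0,0,20,-1],[0,0,0,0,0,0,-0.2],[0,0,0,0,0,0,-0.2]]';python3 -c "
from h import *
plan([.56,-.0822,.064],-14)"
```

```text
t: 3.53
tool_pos: [0.562, -0.0819, 0.2755]
tool_rot: [2.481, 1.916, 0.007]
contact_force: [0.1, -0.4, 1.5]
opening: 0.0637
t 3.53 g [563.2 -82.3 120.5] z [ 0.008 -0.002 -1.   ] yaw y -14.6 q [-0.28  0.03  1.86 -0.    1.24 -0.02] F [ 0.1 -0.4  1.5] T [ 0.05 -0.01 -0.04] op 0.0637
turn tool [ 0.008  0.    -0.011] shift TCP tool mm [-0.8 -2.4 56.5]
```

```bash
python3 -m crank '[[0.008,0,0,-0.8,-2.4,20,-0.2],[0,0,0,0,0,20,-0.2],[0,0,0,0,0,12,-0.2],[0,0,0,0,0,4,-0.2],[0,0,0,0,0,0,-0.2]]';python3 -c "
from h import *
plan([.56,-.0822,.064],-14)"
```

```text
t: 3.95
tool_pos: [0.5627, -0.0834, 0.2258]
tool_rot: [2.481, 1.912, 0.01]
contact_force: [0.2, -0.4, 0.7]
opening: 0.0514
t 3.95 g [564.4 -84.   70.8] z [ 0.011 -0.003 -1.   ] yaw y -14.8 q [-0.28  0.1   1.88 -0.    1.15 -0.02] F [ 0.2 -0.4  0.7] T [0.01 0.01 0.  ] op 0.0514
turn tool [ 0.011  0.001 -0.014] shift TCP tool mm [ 0.5 -3.   6.7]
```

```bash
python3 -m crank '[[0.011,0,0,1,-4,6.5,-0.2],[0.004,0,0,0,-1.5,3,-0.2],[0,0,0,0,0,0,-0.2],[0,0,0,0,0,0,-0.2]]';python3 -c "
from h import *
plan([.56,-.0822,.064],-14)
p,w=wrist('w2')"
```

```text
t: 4.28
tool_pos: [0.5589, -0.0814, 0.2197]
tool_rot: [2.488, 1.916, 0.0]
contact_force: [0.2, 0.6, 0.1]
opening: 0.0515
t 4.28 g [559.  -81.5  64.7] z [ 0.001 -0.001 -1.   ] yaw y -14.8 q [-0.28  0.1   1.89 -0.    1.15 -0.02] F [0.2 0.6 0.1] T [ 0.    0.05 -0.06] op 0.0515
turn tool [ 0.001  0.001 -0.014] shift TCP tool mm [-0.5  1.3  0.7]
t 4.28 g [559.  -81.5  64.7] z [ 0.001 -0.001 -1.   ] yaw y -14.8 q [-0.28  0.1   1.89 -0.    1.15 -0.02] F [0.2 0.6 0.1] T [ 0.    0.05 -0.06] op 0.0515
```

View pics/w2.png

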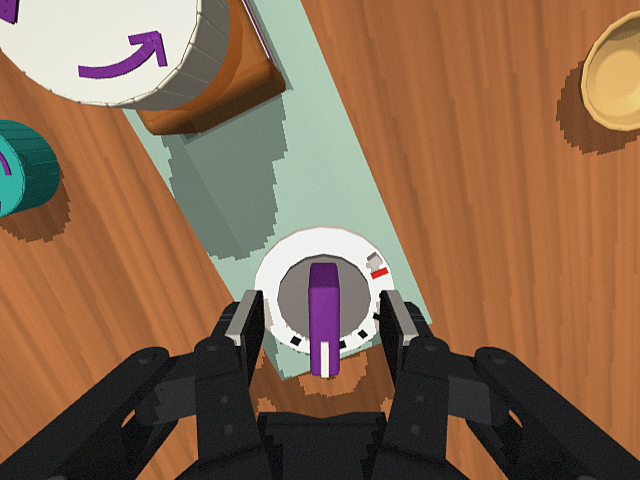

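```bash
python3 -m crank '[[0,0,0,0,0,0,1],[0,0,0,0,0,0,1],[0,0,0,0,0,0,1],[0,0,0,0,0,0,1],[0,0,0,0,0,0,1],[0,0,0,0,0,0,1]]' 40;python3 -c "
from h import *
plan([.56,-.0822,.065],-14)"
```

```text
t: 4.83
tool_pos: [0.5595, -0.0815, 0.2212]
tool_rot: [2.486, 1.915, 0.002]
contact_force: [0.8, 0.5, 1.1]
opening: 0.0109
t 4.83 g [560.  -81.8  66.3] z [ 0.003 -0.002 -1.   ] yaw y -14.8 q [-0.28  0.1   1.89 -0.    1.15 -0.02] F [0.8 0.5 1.1] T [ 0.01  0.07 -0.03] op 0.0109
turn tool [ 0.003  0.001 -0.014] shift TCP tool mm [-0.5  0.6  1.3]
```

```bash
python3 -m crank '[[0,0,-0.1,0,0,0,1],[0,0,-0.1,0,0,0,1],[0,0,-0.1,0,0,0,1],[0,0,-0.1,0,0,0,1],[0,0,-0.1,0,0,0,1],[0,0,-0.1,0,0,0,1],[0,0,-0.1,0,0,0,1],[0,0,0,0,0,0,1]]';python3 -c "
from h import *
plan([.56,-.0822,.065],99.7)"
```

```text
t: 5.5
tool_pos: [0.5594, -0.0817, 0.2213]
tool_rot: [1.637, 2.679, 0.0]
contact_force: [0.1, 0.6, 0.2]
opening: 0.011
t 5.50 g [559.7 -81.8  66.3] z [ 0.002 -0.001 -1.   ] yaw y 27.2 q [-0.28  0.1   1.89 -0.    1.15 -0.75] F [0.1 0.6 0.2] T [0.07 0.02 0.02] op 0.0110
turn tool [ 0.     0.002 -1.266] shift TCP tool mm [-0.7  0.3  1.3]
```

```bash
python3 -m crank '[[0,0,-0.1,0,0,0,1],[0,0,-0.1,0,0,0,1],[0,0,-0.1,0,0,0,1],[0,0,-0.1,0,0,0,1],[0,0,-0.1,0,0,0,1],[0,0,-0.1,0,0,0,1],[0,0,-0.1,0,0,0,1],[0,0,-0.1,0,0,0,1]]';python3 -m crank '[[0,0,-0.1,0,0,0,1],[0,0,-0.1,0,0,0,1],[0,0,-0.1,0,0,0,1],[0,0,0,0,0,0,1]]';python3 -c "
from h import *
plan([.56,-.0822,.065],99.7)"
```

```text
t: 6.17
tool_pos: [0.5593, -0.0819, 0.2213]
tool_rot: [0.444, 3.109, -0.001]
contact_force: [-0.7, 0.0, 0.2]
opening: 0.0111
t: 6.5
tool_pos: [0.5593, -0.0821, 0.2212]
tool_rot: [-0.034, 3.14, -0.001]
contact_force: [-1.1, -0.4, -0.1]
opening: 0.0113
t 6.50 g [559.5 -82.2  66.2] z [ 0.001 -0.001 -1.   ] yaw y 91.2 q [-0.28  0.1   1.89 -0.    1.15 -1.87] F [-1.1 -0.4 -0.1] T [0.05 0.08 0.04] op 0.0113
turn tool [-0.001  0.001 -0.148] shift TCP tool mm [-0.7 -0.1  1.2]
```

Now near the stop; smaller steps, watching the torque.

```bash
for i in 1 2 3; do python3 -m crank '[[0,0,-0.04,0,0,0,1],[0,0,-0.04,0,0,0,1]]' >/dev/null;python3 -c "
from h import *
st()"; done
```

```text
t 6.67 g [559.5 -82.2  66.3] z [ 0.001 -0.001 -1.   ] yaw y 95.4 q [-0.28  0.1   1.89 -0.    1.15 -1.94] F [-0.7 -0.7  0.4] T [-0.03  0.06 -0.08] op 0.0114
t 6.83 g [559.5 -82.2  66.3] z [ 0.001 -0.001 -1.   ] yaw y 99.6 q [-0.28  0.1   1.89 -0.    1.15 -2.02] F [-0.2 -0.8  0.5] T [ 0.08  0.03 -0.07] op 0.0112
t 7.00 g [559.5 -82.3  66.3] z [ 0.001  0.001 -1.   ] yaw y 103.6 q [-0.28  0.1   1.89  0.    1.15 -2.09] F [-1.5 -0.2  0.2] T [-0.07  0.1  -1.22] op 0.0109
```

```bash
python3 -m crank '[[0,0,-0.03,0,0,0,1],[0,0,0,0,0,0,1]]' ;python3 -c "
from h import *
p,w=wrist('w3')"
```

```text
t: 7.17
tool_pos: [0.5593, -0.0827, 0.2213]
tool_rot: [-0.399, 3.114, 0.003]
contact_force: [0.2, -0.2, -0.5]
opening: 0.0113
t 7.17 g [559.5 -82.3  66.3] z [ 0.001  0.002 -1.   ] yaw y 104.6 q [-0.28  0.1   1.89  0.    1.15 -2.11] F [ 0.2 -0.2 -0.5] T [ 0.02  0.06 -1.46] op 0.0113
```

View pics/w3.png

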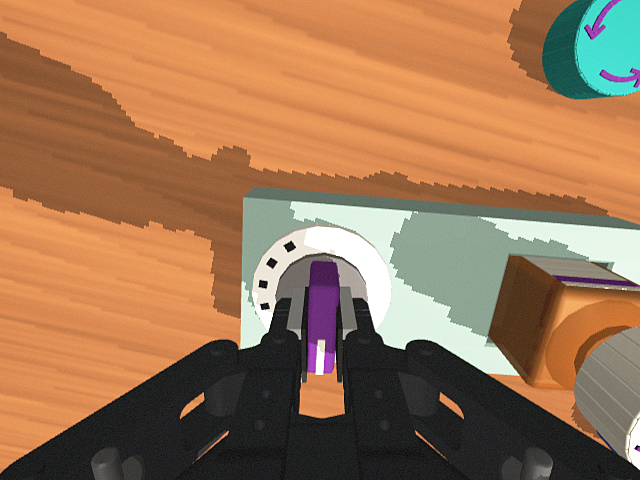

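```bash
python3 -m crank '[[0,0,0,0,0,0,-0.3],[0,0,0,0,0,0,-0.3],[0,0,0,0,0,0,-0.3],[0,0,0,0,0,0,-0.3]]' ; python3 -m crank '[[0,0,0,0,0,-25,-1],[0,0,0,0,0,-40,-1],[0,0,0,0,0,-40,-1],[0,0,0,0,0,-25,-1],[0,0,0.1,0,0,0,-1],[0,0,0.1,0,0,0,-1],[0,0,0.1,0,0,0,-1],[0,0,0.1,0,0,0,-1]]' ;python3 -c "
from h import *
p,w=wrist('w4')
print([(np.round(a['centre'],4).tolist(),round(a['confidence'],2)) for a in spotter.mark_of('cap_mid',p)])
print(proj(w,[[.5404,.0309,.108]]))
plan([.5415,.0315,.15],40)
p=eyes.get_image('top')
im=p['image'][220:300,270:390]; 
cv2.imwrite('pics/z2.png',cv2.cvtColor(cv2.resize(im,None,fx=6,fy=6,interpolation=cv2.INTER_CUBIC),cv2.COLOR_RGB2BGR))
"
```

```text
t: 7.55
tool_pos: [0.5594, -0.0824, 0.2213]
tool_rot: [-0.404, 3.114, 0.0]
contact_force: [-0.6, 0.4, 1.1]
opening: 0.0554
t: 8.22
tool_pos: [0.5586, -0.0814, 0.3576]
tool_rot: [-0.24, -3.131, 0.004]
contact_force: [0.7, -0.0, -0.2]
opening: 0.0853
t 8.22 g [558.3 -81.7 202.6] z [-0.002 -0.002 -1.   ] yaw y 81.2 q [-0.28 -0.06  1.8  -0.    1.4  -1.69] F [ 0.7 -0.  -0.2] T [ 0.02  0.04 -0.02] op 0.0853
[([0.5077, 0.1369, 0.0174], 0.88), ([0.4168, 0.0157, 0.0103], 0.77), ([0.7706, -0.0172, 0.0044], 0.6), ([0.6166, 0.1447, 0.0161], 0.58), ([0.5404, 0.0297, 0.0945], 0.57), ([0.542, 0.0254, 0.0567], 0.52)]
[[496.58760188 195.92528919]]
t 8.32 g [558.3 -81.7 202.2] z [-0.002 -0.002 -1.   ] yaw y 81.5 q [-0.28 -0.06  1.8  -0.    1.4  -1.7 ] F [ 0.1 -0.  -0.3] T [ 0.01 -0.01 -0.01] op 0.0855
turn tool [-0.003 -0.001  0.725] shift TCP tool mm [ 33.4 109.2  52. ]
```

View pics/w4.png

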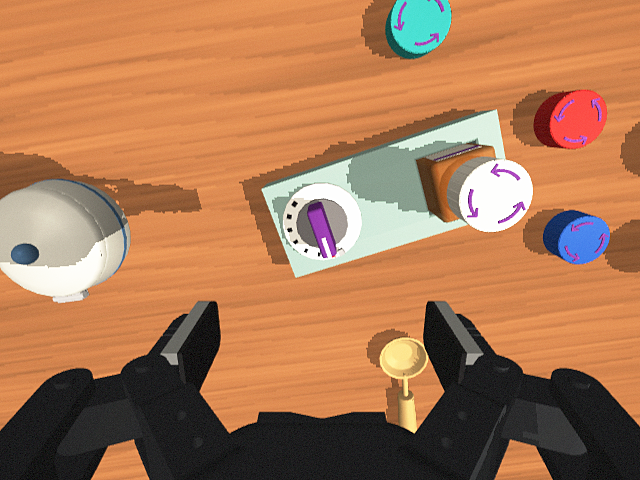

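View pics/z2.png

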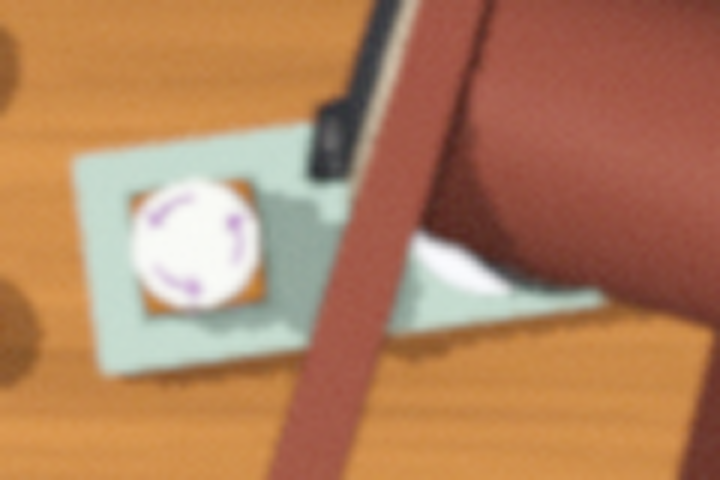

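```bash
python3 -c "
from h import *
p,w=wrist('w5')
im=cv2.cvtColor(p['image'],cv2.COLOR_RGB2BGR)
cv2.imwrite('pics/m2.png',cv2.resize(im[170:280,260:380],None,fx=5,fy=5))
h=cv2.cvtColor(p['image'],cv2.COLOR_RGB2HSV)
y,x=np.mgrid[0:480,0:640]
pm=(h[...,0]>130)&(h[...,0]<165)&(h[...,1]>80)&(abs(x-320)<25)&(y>195)&(y<265)
W=np.array([ray(w,u,.069)[:2] for u in np.argwhere(pm)[:,::-1]]);c=W.mean(0);v=np.linalg.svd(W-c)[2];print(len(W),c,np.degrees(np.arctan2(v[0,1],v[0,0])))
for q in [(262,188),(296,277),(497,110)]: print(ray(w,q,.03))
# cap top circle fit
cm=(h[...,1]<40)&(h[...,2]>215)&(x>430)&(x<545)&(y>150)&(y<240)
cc=max(cv2.findContours(cm.astype(np.uint8),0,2)[0],key=cv2.contourArea);print(cv2.fitEllipse(cc)); print(ray(w,cv2.fitEllipse(cc)[0],.108))
"
```

```text
t 8.37 g [558.1 -81.7 201.8] z [-0.003 -0.002 -1.   ] yaw y 81.7 q [-0.28 -0.06  1.8  -0.    1.4  -1.7 ] F [ 0.9 -0.1  0.5] T [ 0.04 -0.01  0.02] op 0.0856
828 [ 0.55505368 -0.08216074] 9.082713490013074
[ 0.52399876 -0.12758264  0.03      ]
[ 0.60813431 -0.11286139  0.03      ]
[0.49031738 0.0672142  0.03      ]
((496.22833251953125, 196.5818634033203), (67.15425872802734, 78.95973205566406), 34.943634033203125)
[0.53937799 0.03035871 0.108     ]
```

View pics/m2.png

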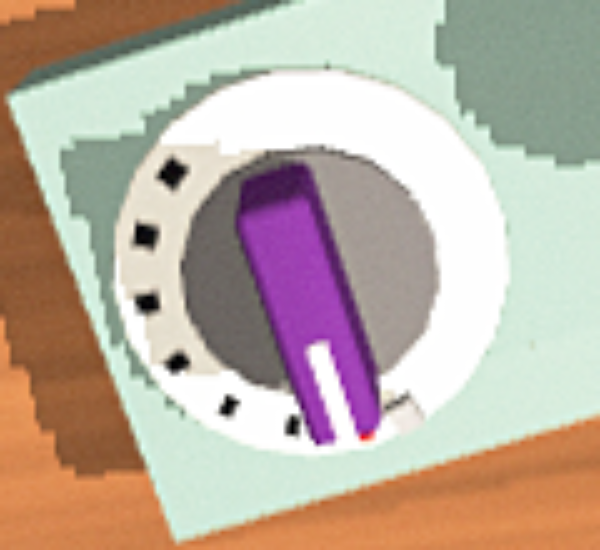

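```bash
python3 -m crank '[[0,0,0,8,27,0,-1],[0,0,0,8,27,0,-1],[0,0,0,8,27,0,-1],[0,0,0,8,27,0,-1],[0,0,0.12,0,0,0,-1],[0,0,0.12,0,0,0,-1],[0,0,0.12,0,0,0,-1],[0,0,0.12,0,0,0,-1]]'; python3 -m crank '[[0,0,0.12,0,0,0,-1],[0,0,0.12,0,0,0,-1],[0,0,0.12,0,0,0,-1],[0,0,0.02,0,0,0,-1],[0,0,0,0,0,0,-1]]';python3 -c "
from h import *
plan([.5405,.0304,.13],30)
p,w=wrist('w6')
h=cv2.cvtColor(p['image'],cv2.COLOR_RGB2HSV)
u=proj(w,[[.5405,.0304,.108]])[0];print(u)
y,x=np.mgrid[0:480,0:640]
cm=(h[...,1]<40)&(h[...,2]>215)&(abs(x-u[0])<80)&(abs(y-u[1])<80)
cc=max(cv2.findContours(cm.astype(np.uint8),0,2)[0],key=cv2.contourArea);print(cv2.fitEllipse(cc)); print(ray(w,cv2.fitEllipse(cc)[0],.108))
"
```

```text
t: 9.08
tool_pos: [0.5404, 0.0352, 0.3529]
tool_rot: [-0.964, -2.981, 0.008]
contact_force: [-0.4, 0.1, -0.1]
opening: 0.0854
t: 9.5
tool_pos: [0.5396, 0.0359, 0.3506]
tool_rot: [-1.519, -2.738, 0.014]
contact_force: [-0.2, 0.0, -0.5]
opening: 0.0857
t 9.50 g [537.5  35.5 195.6] z [-0.014 -0.002 -1.   ] yaw y 32.0 q [-0.07 -0.11  1.86 -0.    1.4  -0.63] F [-0.2  0.  -0.5] T [-0.   -0.02 -0.07] op 0.0857
turn tool [-0.013 -0.005  0.034] shift TCP tool mm [-5.5 -1.3 65.6]
t 9.50 g [537.5  35.5 195.6] z [-0.014 -0.002 -1.   ] yaw y 32.0 q [-0.07 -0.11  1.86 -0.    1.4  -0.63] F [-0.2  0.  -0.5] T [-0.   -0.02 -0.07] op 0.0857
[322.38431602 261.75453044]
((313.81158447265625, 258.4724426269531), (105.1908950805664, 170.94140625), 29.918811798095703)
[0.53469125 0.02938504 0.108     ]
```

View pics/w6.png

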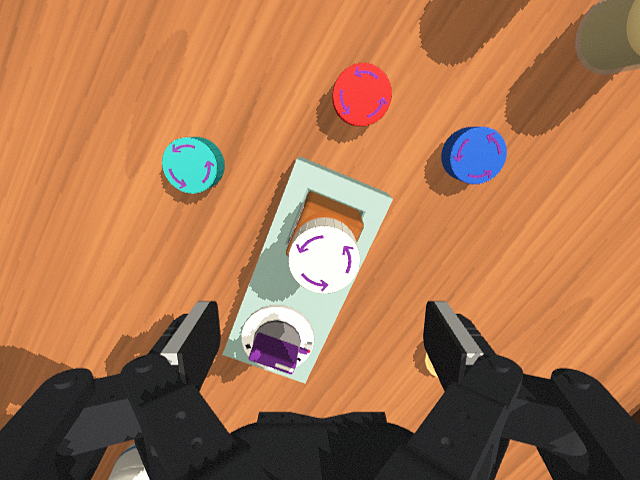

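```bash
python3 -m crank '[[-0.013,-0.005,0.03,-5.5,-1.3,15,-1],[0,0,0,0,0,25,-1],[0,0,0,0,0,20,-1],[0,0,0,0,0,3,-1],[0,0,0,0,0,0,-1]]';python3 -c "
from h import *
plan([.5405,.0304,.096],30)"
```

```text
t: 9.97
tool_pos: [0.5422, 0.0302, 0.2875]
tool_rot: [1.544, 2.731, 0.003]
contact_force: [-0.3, 0.4, -0.2]
opening: 0.0856
t 9.97 g [542.9  30.1 132.5] z [ 0.005 -0.    -1.   ] yaw y 31.1 q [-0.08 -0.04  1.91 -0.    1.27 -0.62] F [-0.3  0.4 -0.2] T [-0.02 -0.05  0.02] op 0.0856
turn tool [0.004 0.003 0.018] shift TCP tool mm [ 1.2 -1.5 36.5]
```

```bash
python3 -m crank '[[0.004,0.003,0,1.2,-1.5,15,-1],[0.002,0,0,0,0,12,-0.7],[0.002,0,0,0,0,7,-0.7],[0,0,0,0,0,2,-0.7],[0,0,0,0,0,0,-0.7]]';python3 -c "
from h import *
plan([.5405,.0304,.096],30)"
```

```text
t: 10.38
tool_pos: [0.5411, 0.0305, 0.2507]
tool_rot: [1.54, 2.738, -0.004]
contact_force: [-0.7, 0.0, 0.6]
opening: 0.073
t 10.38 g [540.9  30.1  95.7] z [-0.001 -0.002 -1.   ] yaw y 31.3 q [-0.08  0.    1.93 -0.    1.21 -0.63] F [-0.7  0.   0.6] T [ 0.   -0.01 -0.03] op 0.0730
turn tool [-0.002  0.002  0.022] shift TCP tool mm [ 0.2 -0.5 -0.3]
```

```bash
python3 -m crank '[[0,0,0,0,0,0,1],[0,0,0,0,0,0,1],[0,0,0,0,0,0,1],[0,0,0,0,0,0,1],[0,0,0,0,0,0,1]]' 60;python3 -c "
from h import *
st();wrist('w7')"
```

```text
t: 10.8
tool_pos: [0.5413, 0.0305, 0.2516]
tool_rot: [1.539, 2.737, -0.004]
contact_force: [0.9, -0.4, -1.7]
opening: 0.0445
t 10.80 g [541.3  30.1  96.6] z [-0.    -0.003 -1.   ] yaw y 31.3 q [-0.08  0.    1.93 -0.    1.21 -0.63] F [ 0.9 -0.4 -1.7] T [-0.01  0.01 -0.02] op 0.0445
t 10.80 g [541.3  30.1  96.6] z [-0.    -0.003 -1.   ] yaw y 31.3 q [-0.08  0.    1.93 -0.    1.21 -0.63] F [ 0.9 -0.4 -1.7] T [-0.01  0.01 -0.02] op 0.0445
```

View pics/w7.png

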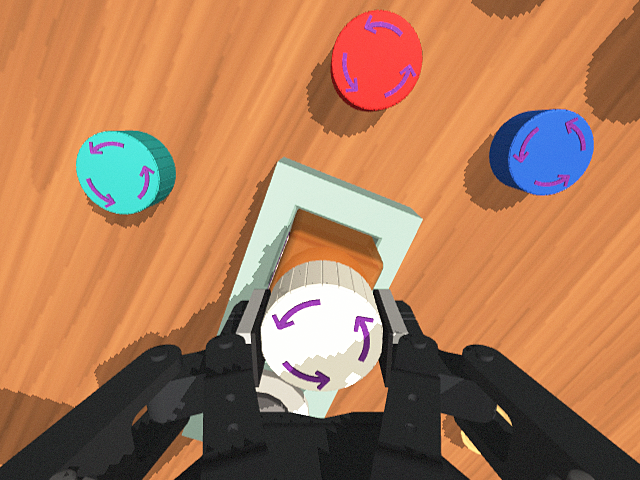

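```bash
python3 -m crank '[[0,0,0,0,0,3,1],[0,0,0,0,0,3,1]]' 70;python3 -c "
from h import *
st()"; python3 -m crank '[[0,0,0,0,0,3,1]]';python3 -c "
from h import *
st()"
```

```text
t: 11.02
tool_pos: [0.542, 0.0305, 0.2479]
tool_rot: [1.538, 2.737, -0.003]
contact_force: [-4.6, 0.8, 9.0]
opening: 0.0446
t 11.02 g [542.2  30.1  92.9] z [ 0.001 -0.003 -1.   ] yaw y 31.3 q [-0.08  0.01  1.93 -0.    1.2  -0.63] F [-4.6  0.8  9. ] T [ 0.06  0.69 -0.04] op 0.0446
t: 11.1
tool_pos: [0.5425, 0.0305, 0.2467]
tool_rot: [1.538, 2.736, -0.002]
contact_force: [-6.1, -0.1, 11.0]
opening: 0.0447
t 11.10 g [542.7  30.1  91.7] z [ 0.002 -0.003 -1.   ] yaw y 31.3 q [-0.08  0.01  1.93 -0.    1.2  -0.63] F [-6.1 -0.1 11. ] T [ 0.11  0.87 -0.04] op 0.0447
```

```bash
python3 -m crank '[[0,0,0,0.6,-1,2.5,1]]';python3 -c "
from h import *
st()"; python3 -m crank '[[0,0,-0.06,0.3,-0.5,2.5,1],[0,0,-0.06,0.2,-0.3,2.5,1]]';python3 -c "
from h import *
st()"
```

```text
t: 11.18
tool_pos: [0.5421, 0.0306, 0.2464]
tool_rot: [1.537, 2.736, -0.002]
contact_force: [-5.0, 0.1, 12.3]
opening: 0.0446
t 11.18 g [542.5  30.1  91.4] z [ 0.002 -0.003 -1.   ] yaw y 31.3 q [-0.08  0.01  1.93 -0.    1.19 -0.63] F [-5.   0.1 12.3] T [0.04 0.95 0.02] op 0.0446
t: 11.35
tool_pos: [0.5427, 0.0306, 0.2464]
tool_rot: [1.364, 2.823, -0.0]
contact_force: [-5.4, 0.1, 10.9]
opening: 0.0445
t 11.35 g [543.5  30.1  91.4] z [ 0.005 -0.003 -1.   ] yaw y 38.4 q [-0.08  0.01  1.93 -0.    1.19 -0.75] F [-5.4  0.1 10.9] T [-0.    0.92 -0.09] op 0.0445
```

```bash
python3 -m crank '[[0.003,0.003,-0.08,1,-1.2,3,1],[0.001,0.001,-0.08,0.5,-0.5,3,1],[0.001,0.001,-0.08,0.5,-0.5,3,1]]';python3 -c "
from h import *
plan([.5415,.0304,.09],88.3)"
```

```text
t: 11.6
tool_pos: [0.5428, 0.0307, 0.2461]
tool_rot: [1.001, 2.972, -0.0]
contact_force: [-7.9, 2.1, 15.4]
opening: 0.0445
t 11.60 g [543.6  30.4  91.2] z [ 0.006 -0.002 -1.   ] yaw y 52.8 q [-0.08  0.01  1.93 -0.    1.19 -1.  ] F [-7.9  2.1 15.4] T [ 0.15  1.28 -0.18] op 0.0445
turn tool [-0.     0.006 -0.62 ] shift TCP tool mm [ 0.9 -1.   1.1]
```

```bash
python3 -m crank '[[0,0.004,-0.085,1.2,-0.6,2.5,1],[0,0.002,-0.085,0.6,-0.3,2.5,1],[0,0.002,-0.085,0.6,-0.2,2.5,1],[0,0.002,-0.085,0.6,-0.2,2.5,1]]';python3 -c "
from h import *
plan([.5415,.0304,.09],88.3)"
```

```text
t: 11.93
tool_pos: [0.5429, 0.0307, 0.2467]
tool_rot: [0.458, 3.104, 0.002]
contact_force: [-5.7, -0.3, 10.4]
opening: 0.0445
t 11.93 g [543.6  30.9  91.7] z [ 0.004  0.001 -1.   ] yaw y 73.2 q [-0.08  0.01  1.93  0.    1.19 -1.36] F [-5.7 -0.3 10.4] T [-0.05  0.87 -0.11] op 0.0445
turn tool [ 0.002  0.004 -0.264] shift TCP tool mm [ 1.3 -0.8  1.7]
```

```bash
python3 -m crank '[[0,0.004,-0.085,1.2,-0.4,3,1],[0,0.002,-0.085,0.6,-0.2,3,1],[0,0.002,-0.085,0.6,0,3,1]]';python3 -c "
from h import *
plan([.5415,.0304,.09],88.3)"
```

```text
t: 12.18
tool_pos: [0.5434, 0.0307, 0.2462]
tool_rot: [0.041, 3.138, 0.004]
contact_force: [-6.8, 1.4, 14.1]
opening: 0.0445
t 12.18 g [543.9  31.1  91.2] z [ 0.004  0.002 -1.   ] yaw y 88.5 q [-0.08  0.01  1.93  0.    1.19 -1.63] F [-6.8  1.4 14.1] T [ 0.1   1.11 -0.17] op 0.0445
turn tool [0.002 0.003 0.004] shift TCP tool mm [ 1.9 -0.4  1.2]
```

```bash
python3 -c "
from h import *
wrist('w8')"
```

```text
t 12.18 g [543.9  31.1  91.2] z [ 0.004  0.002 -1.   ] yaw y 88.5 q [-0.08  0.01  1.93  0.    1.19 -1.63] F [-6.8  1.4 14.1] T [ 0.1   1.11 -0.17] op 0.0445
```

View pics/w8.png

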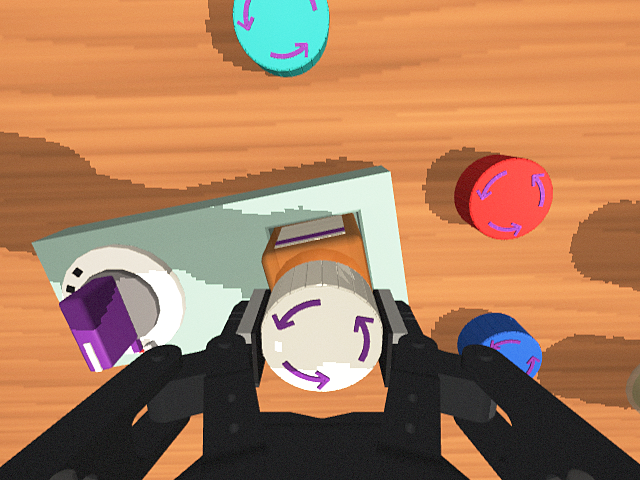

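```bash
python3 -m crank '[[0,0.003,0,1,0,-2,1],[0,0.001,0,1,0,-3,1],[0,0,0,0,0,-3,1]]';python3 -c "
from h import *
st()"; python3 -m crank '[[0,0,0,0,0,-4,1],[0,0,0,0,0,-4,1]]';python3 -c "
from h import *
st();wrist('w9')"
```

```text
t: 12.48
tool_pos: [0.5427, 0.0307, 0.2575]
tool_rot: [0.034, 3.137, 0.003]
contact_force: [0.1, 0.7, -1.0]
opening: 0.0444
t 12.48 g [543.3  31.  102.5] z [ 0.004  0.002 -1.   ] yaw y 88.8 q [-0.08 -0.    1.93  0.    1.21 -1.63] F [ 0.1  0.7 -1. ] T [-0.04  0.13 -0.01] op 0.0444
t: 12.65
tool_pos: [0.5424, 0.0307, 0.2655]
tool_rot: [0.034, 3.137, 0.003]
contact_force: [-0.1, -0.4, -0.4]
opening: 0.0444
t 12.65 g [543.   31.  110.5] z [ 0.004  0.002 -1.   ] yaw y 88.8 q [-0.08 -0.01  1.92  0.    1.23 -1.63] F [-0.1 -0.4 -0.4] T [-0.01 -0.03 -0.03] op 0.0444
t 12.65 g [543.   31.  110.5] z [ 0.004  0.002 -1.   ] yaw y 88.8 q [-0.08 -0.01  1.92  0.    1.23 -1.63] F [-0.1 -0.4 -0.4] T [-0.01 -0.03 -0.03] op 0.0444
```

View pics/w9.png

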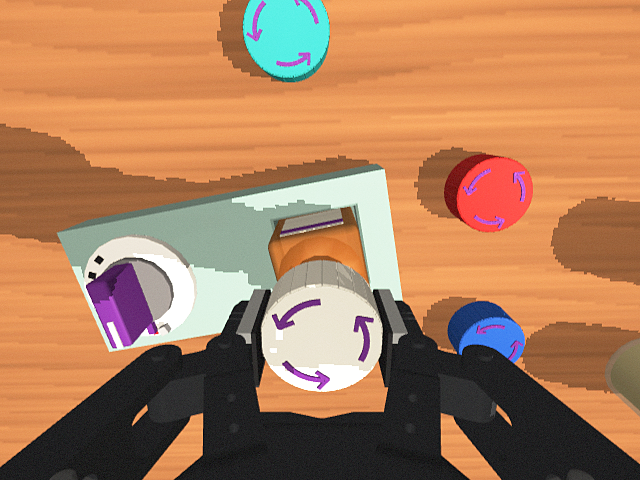

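```bash
python3 -m crank '[[0.001,0.003,0,0,0,-6,1],[0,0,0,0,0,-8,1],[0,0,0,0,0,-8,1],[0,0,0,0,0,-8,1],[0,0,0,0,0,-4,1],[0,0.001,0,0,0,0,1],[0,0,0,0,0,0,1],[0,0,0,0,0,0,1]]';python3 -c "
from h import *
plan([.5405,.0305,.145],88.8);wrist('w10')
p=eyes.get_image('side');save(p,'s2')
cv2.imwrite('pics/s2z.png',cv2.resize(cv2.cvtColor(p['image'][190:350,230:430],cv2.COLOR_RGB2BGR),None,fx=4,fy=3.75))
"
```

```text
t: 13.37
tool_pos: [0.5428, 0.0306, 0.3048]
tool_rot: [0.035, 3.139, 0.001]
contact_force: [-0.0, -0.1, -0.3]
opening: 0.0445
t 13.37 g [543.1  30.8 149.8] z [ 0.003  0.001 -1.   ] yaw y 88.7 q [-0.08 -0.06  1.9   0.    1.3  -1.63] F [-0.  -0.1 -0.3] T [-0.03  0.01 -0.03] op 0.0445
turn tool [ 0.001  0.003 -0.001] shift TCP tool mm [ 2.3 -0.2  4.8]
t 13.37 g [543.1  30.8 149.8] z [ 0.003  0.001 -1.   ] yaw y 88.7 q [-0.08 -0.06  1.9   0.    1.3  -1.63] F [-0.  -0.1 -0.3] T [-0.03  0.01 -0.03] op 0.0445
```

View pics/s2z.png

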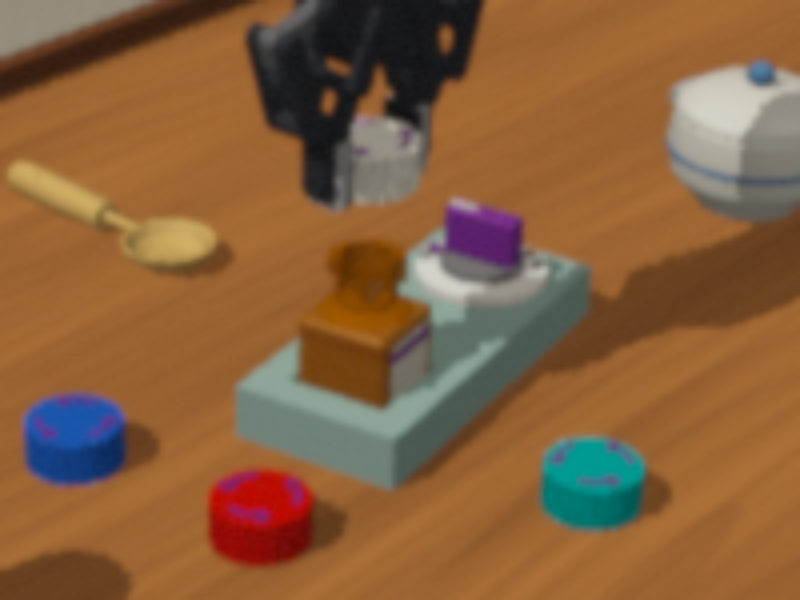

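View pics/w10.png

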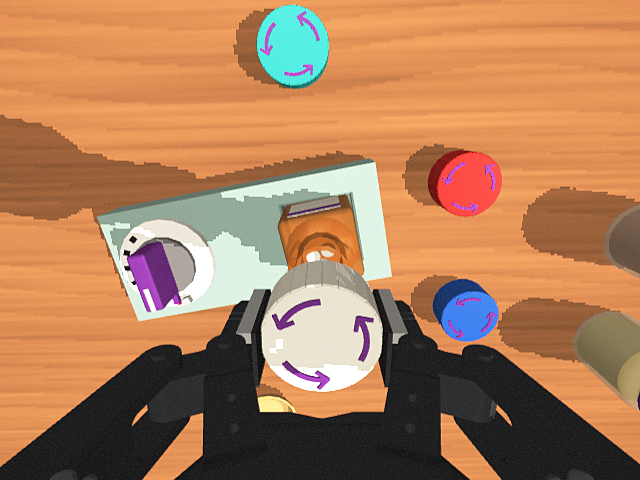

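```bash
python3 -c "
from h import *
p,w=wrist('w11')
im=cv2.cvtColor(p['image'],cv2.COLOR_RGB2BGR); s=6; x0,y0=95,210
big=cv2.resize(im[y0:y0+100,x0:x0+125],None,fx=s,fy=s)
for yaw,col in ((9.8,(0,255,0)),(4.8,(0,255,255))):
  a=np.radians(yaw);c,sn=np.cos(a),np.sin(a)
  P=[[.5598+c*u-sn*v,-.0824+sn*u+c*v,.069] for u,v in ((.02,.006),(-.02,.006),(-.02,-.006),(.02,-.006))]
  uv=(proj(w,P)-[x0,y0]+.5)*s; cv2.polylines(big,[uv.astype(np.int32)],True,col,1)
cv2.imwrite('pics/k.png',big)
"
```

```text
t 13.47 g [542.9  30.8 149.3] z [ 0.002  0.001 -1.   ] yaw y 88.7 q [-0.08 -0.06  1.9   0.    1.3  -1.63] F [-0.2 -0.9 -0.9] T [ 0.01 -0.02  0.02] op 0.0442
```

View pics/k.png

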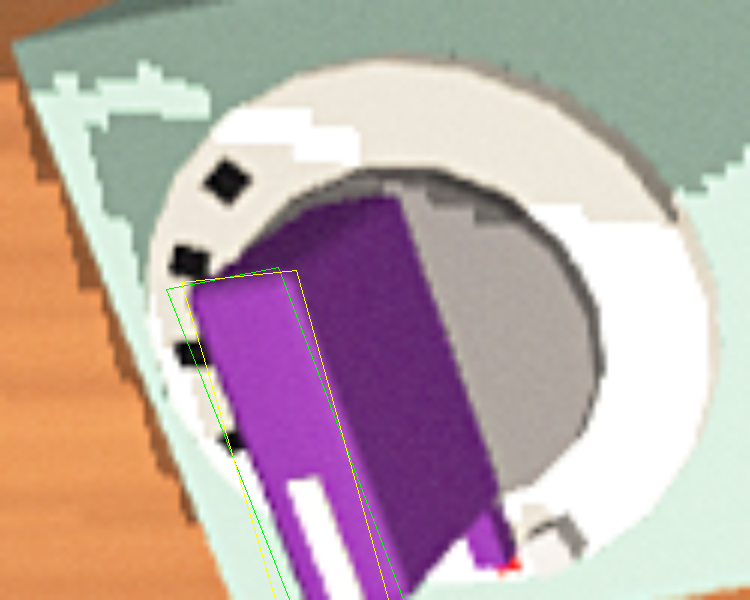

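```bash
python3 -m crank '[[0,0,0,0,0,0,1],[0,0,0,0,0,0,1],[0,0,0,0,0,0,1],[0,0,0,0,0,0,1]]';python3 -c "
from h import *
o,_,_=st();print(np.abs(o['dq']).max());print(ctrl.finish_job());st()"
```

```text
t: 13.85
tool_pos: [0.5421, 0.0307, 0.3026]
tool_rot: [-0.035, -3.14, -0.002]
contact_force: [-0.1, 0.5, -0.6]
opening: 0.0444
t 13.85 g [541.9  30.9 147.6] z [-0.001  0.001 -1.   ] yaw y 88.7 q [-0.08 -0.06  1.9   0.    1.3  -1.63] F [-0.1  0.5 -0.6] T [ 0.03  0.01 -0.03] op 0.0444
0.003023407492163631
the job is handed in; nothing more can be done
None
the job is handed in; nothing more can be done
```

The dose counter is back at its zero stop, the bottle is open, and the arm is still gripping the cap above it. I handed the job in at about 14 s of the 64 s allowed.

- **Counter:** I turned the knob about 114° anticlockwise until the wrist torque rose to about 1.4 N m against the stop. A later wrist picture shows the pointer against the stop post and the bar lined up with the zero direction. An earlier colour fit put the bar about 0.7° off, which I put down to one side of the bar showing in the picture.
- **Cap:** I pressed it about 5 mm, with 10–15 N, and turned it 57° while pressed. The arrows on the cap had not moved relative to the fingers, so it did not slip in the grip. During the press the tool drifted about 2–3 mm sideways with up to 8 N of side force, which vanished on lifting.
- **Lift:** the force stayed near zero as the cap came off, so the bottle was not pulled up with it.
- **At hand-in:** the cap was level to about 0.1° and its skirt was about 38 mm above the bottle's mouth. The arm was still and the grip was holding at 44 mm opening.
- **Surroundings:** the last side picture shows the open bottle standing in its holder, with the sugar bowl, spoon and look-alike caps in place. I did not re-measure the jars, but the arm never went near them.

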